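# Nest the two vial racks in the sampler carrier

## Task

Load the grey sample carrier: fit the L-shaped vial rack and the short straight vial rack into it so that both lie flat and fully down on its floor. The carrier's built-in corner block leaves only one arrangement: the L runs along the long wall opposite the block with its leg at the end away from the block, and the short rack goes into the gap between the leg and the block. The mirror-handed L and the long straight rack do not fit and are not needed.

Things in the scene. Friction and masses are not known exactly. Their poses are not given: they have to be found in the camera images.
- carrier: Shallow grey tray fixed to the bench. Origin: underside, at the centre of the inside; x along its long side, z up. Inside 180 (x) by 110 mm (y), floor 5 mm above the bench, walls to 23 mm, then a flared lip to 31 mm (outside 202 x 132 mm). A fixed grey block, 30 mm high, fills the corner x -90..-37, y +8..+55 mm. Clearance of racks in place: 5 to 7 mm a side.
- corner_rack: White L-shaped (not mirrored) vial rack, 30 mm high, 0.15-0.3 kg. Origin: underside, below handle and centre of mass; z up. Bar x -99..+71, y -35..+13 mm; leg x +25..+71, y up to +65. Handle: upright fin over the origin, 30 to 72 mm high, 50 mm long (x), 12 thick (y). Home: origin at x +14, y -15, z 5 mm in the carrier's frame, x axes pointing the same way.
- short_rack: White straight vial rack, 62 mm (x) by 44 mm (y), 30 mm high, 0.05-0.1 kg; the one 100 mm long is not it. Origin: underside centre, z up. Handle: upright fin over the origin, 30 to 72 mm high, 36 mm long (y), 12 mm thick (x). Home: origin at x +1, y +26.5, z 5 mm in the carrier's frame, x along the carrier's x, either way round.
Not all that is in view belongs to the job. What is shaped like the short_rack but purple is not meant. Leave any orange look-alike of the corner_rack alone.

How it is judged:
By the outcome, as a careful person would: the job done as asked, in the order asked, and still so for the second after the job is handed in, with the robot touching nothing.
It also fails if it takes over 54 s, if anything falls off the work surface, if the arm or the gripper's body presses on something with over 40 N, if the wrist force passes 120 N, or if a joint passes its speed limit or range.

## Robot

A 6-joint arm with a two-finger parallel gripper is mounted at the origin on the work surface. World frame = base frame: x ahead of the robot, y to its left, z up, the work surface at z = 0. Lengths are in m, angles in rad, forces in N, time in s.
With the tool pointing down it reaches from about 0.425 to 0.95 m from the base axis. Payload 3.5 kg.
Tool frame: the origin (TCP) lies midway between the tips of the shut fingers; the grasp point (between the pads) lies 19 mm behind it; z points along the fingers, y is the line along which they close (so a half turn about z gives the same grasp; the last joint's range is limited). The gripper opens to 85 mm and grips with 20 to 120 N. Pads are 22 mm wide; open, the fingers measure 114 mm over their backs; the gripper's body (76 mm by 85 mm) begins 54 mm behind the grasp point. The pads swing forward as they close: fully open they stand 13 mm farther back than shut.
Start: joints at [1.168, 0.286, 1.577, -0, 1.279, -0.15], TCP at [0.169, 0.654, 0.231] pointing down, gripper open.
Joint ranges: [-2.77, 2.77], [-0.9, 2.22], [0.21, 2.48], [-1.53, 4.67], [0.24, 2.81], [-2.84, 2.84]. Speed limits (rad/s): [2.79, 2.79, 3.14, 3.14, 3.14, 3.14].

## Interface

Orientations are given as a unit quaternion [x, y, z, w].
In Python, from plant import get_state, read_camera, ctrl gives the robot as it stands.
- The arm moves only by the shell command python3 -m crank 'ROWS' [FORCE]. ROWS is JSON, a list of rows, each a list of 3 entries, a list of its own where there are three numbers: the shift along the tool's x, y, z in mm, then the turn about the tool's z in degrees, then the closure in counts, from 0 (fully open) to 255 (shut). In form: [[[tx, ty, tz], yaw, claw], ...]. A call has 1 to 10 rows; each row is the pose to reach, as a shift and turn from the pose commanded when the call began, along the tool's axes at that moment; what a row does not reach only later rows make up. A row lasts 1/10 s, in which the tool goes at most 50 mm and 8.59 degrees, less where a joint would pass 70% of its speed; a pose out of reach is approached as far as the arm can. A call with a gripper value outside its range is refused whole. The fingers move at their own pace and stop on an object; FORCE is the grip in N (left out, the last holds). Time passes only in rows, so rows that repeat a pose let the fingers close. It gives the time, the measured TCP pose, the force, the opening and the grip force at its end, in the units of the state.
- get_state(): the state, without advancing time (a new reading comes with each control period).
- read_camera(name): name is "scene" or "side" or "wrist"; returns a dict with "frame" (480x640x3 uint8, blue, green, red), "range_z" (480x640 float32, m along the optical axis (not along the pixel's ray), 0 where there is no reading), "vfov" (degrees; the focal length in pixels is half the picture's height over the tangent of half this angle, whatever the lens; pixels are square), "cx", "cy" (the principal point, pixels), "origin" and "orientation" of the camera in the world. Camera axes: x right, y down, z forward; pixel columns grow to the right and rows downward; lengths in m; the calibration is good to about 2 mm. A picture is of the moment at which its call begins.
- ctrl.sign_off(): hands the job in; it is judged then, once.
The state is a dict: "time": time; "qpos": joint angles; "dq": joint speeds; "joint_efforts": joint torques, N m; "eef_pos": TCP position; "tcp_rot": TCP orientation; "contact_force": force on the tool from outside, world axes, zero at the start; "wrist_torque": the same for the moment, N m; "opening": opening from 0.0 (shut) to 1.0 (fully open); "finger_force": force on a finger pad.
Only numpy, scipy, OpenCV 4.12 (cv2) and the standard library are available. Lean on these libraries where they do the work, as an engineer would, in place of code of your own. Each camera call takes 0.05 s, during which the arm holds its last target. There are 200 camera calls.

## Working session

There is one attempt and no reset: what is moved stays moved. The work goes in short steps, Python scripts to look and compute and a shell command to move; the robot and the scene stay as the last step left them, time stands still between calls to the robot, and variables do not carry over. Pictures are saved under pics/ and viewed, at most 10 in all, crops included, and the job is handed in when it is done.

```bash
mkdir -p pics; ls
cat > h.py <<'E'
import numpy as np, cv2
from scipy.spatial.transform import Rotation as R
from plant import get_state, read_camera, ctrl
def grab(n, fn):
    c=read_camera(n); cv2.imwrite('pics/%s.png'%fn,c['frame'])
    np.savez('pics/%s.npz'%fn,**{k:np.array(v) for k,v in c.items()}); return c
def cloud(fn):
    c=np.load('pics/%s.npz'%fn); z=c['range_z']; h=z.shape[0]
    f=h/2/np.tan(np.radians(float(c['vfov']))/2)
    v,u=np.mgrid[:z.shape[0],:z.shape[1]]
    P=np.stack([(u-c['cx'])/f*z,(v-c['cy'])/f*z,z],-1)
    W=P@R.from_quat(c['orientation']).as_matrix().T+c['origin']
    W[z==0]=np.nan
    return W,c['frame']
E
python3 - <<'E'
from h import *
print(get_state())
for n in ('scene','side','wrist'):
    c=grab(n,n+'0'); print(n,c['vfov'],c['origin'],c['orientation'],c['cx'],c['cy'])
E
```

```text
pics
{'time': 0.0, 'qpos': array([ 1.16796746e+00,  2.87214502e-01,  1.57818180e+00,  2.93587855e-05,
        1.27857182e+00, -1.50013872e-01]), 'dq': array([ 1.05710402e-04, -6.14886757e-05,  6.94354489e-04, -1.12185843e-03,
        1.12421118e-03,  4.52641624e-05]), 'joint_efforts': array([-1.11627567e-03, -4.05973327e+01, -2.92629915e+01, -2.18774794e-04,
        5.79262109e-03,  3.82080714e-06]), 'eef_pos': array([0.16855331, 0.65294388, 0.229912  ]), 'tcp_rot': array([ 1.26075248e-01,  9.92019970e-01, -1.13880926e-03, -3.37668207e-04]), 'contact_force': array([-0.03273505, -0.16917219, -0.01377353]), 'wrist_torque': array([-0.01462577, -0.01192106, -0.03327609]), 'finger_force': 0.0, 'opening': 0.9994462019067927}
scene 43.92125520948807 [1.9425336  0.17947902 1.02733629] [ 0.60798635  0.64458513 -0.3307923  -0.32471381] 320.6952778555191 239.55439142099632
side 47.668049038475715 [-0.03963497 -1.01481527  0.85132677] [ 0.85779021 -0.19160256  0.10436872 -0.46539402] 314.984683214839 246.00033909804063
wrist 65.21705966945834 [0.09188301 0.67285638 0.37158325] [0.78069033 0.60512412 0.094792   0.12394307] 320.00808913420445 241.97225775444696
```

View pics/scene0.png

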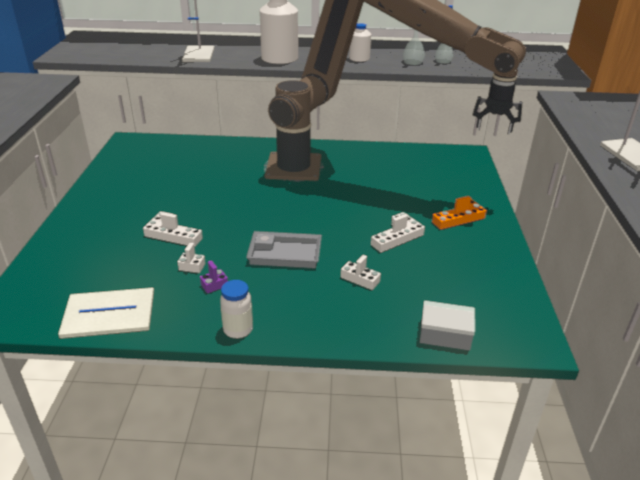

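View pics/side0.png

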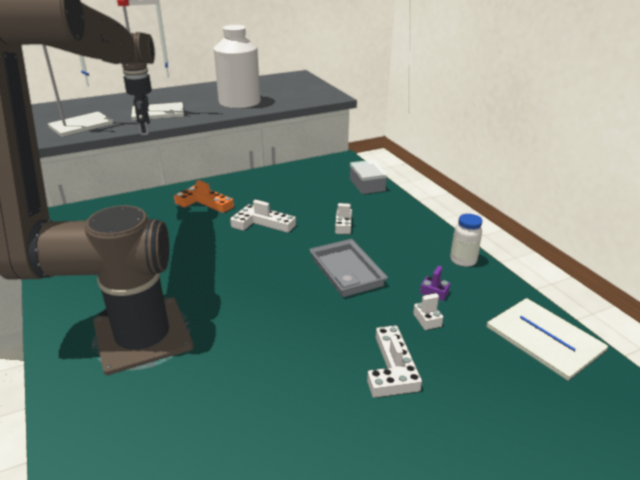

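The scene view shows white L-racks at (172,229) and (398,231), a small rack at (191,260), a longer straight one at (360,272), the purple look-alike at (213,278), the orange L at (460,213) and the carrier at (285,250) with its block at the upper left. The side view agrees. Next I merge both clouds into a top-down map to settle the handedness.

```bash
cat > td.py <<'E'
from h import *
S=1000;x0,y0=0.35,-0.5
img=np.zeros((500,800,3),np.uint8); hm=np.full((500,800),-1.)
for fn in ('side0','scene0'):
    W,F=cloud(fn); P=W.reshape(-1,3); C=F.reshape(-1,3)
    for p,c in zip(P,C):
        if not(np.isfinite(p).all()) or p[2]>.12 or p[2]<.003: continue
        r=int((p[0]-x0)*S); q=int((p[1]-y0)*800)
        if 0<=r<500 and 0<=q<800:
            for dr in(0,1,2):
              for dq in (0,1,2):
                if r+dr<500 and q+dq<800 and p[2]>hm[r+dr,q+dq]: hm[r+dr,q+dq]=p[2]; img[r+dr,q+dq]=c
cv2.imwrite('pics/top.png',img)
E
sed -i 's/S=1000/S=800/' td.py; python3 td.py
python3 - <<'E'
from h import *
# white blobs: components
for fn in ('scene0','side0'):
    W,F=cloud(fn)
    f=F.astype(int); 
    m=(W[...,2]>.008)&(W[...,2]<.1)&(W[...,0]>.3)&(W[...,0]<1.1)&(abs(W[...,1])<.6)
    n,l,s,_=cv2.connectedComponentsWithStats(m.astype(np.uint8))
    for i in range(1,n):
        if s[i,4]<60: continue
        p=W[l==i]; hd=p[(p[:,2]>.045)]; 
        rect=cv2.minAreaRect((p[:,:2]*1000).astype(np.float32))
        print(fn,s[i],F[l==i].mean(0).round(),'zmax',p[:,2].max().round(3),rect,'handle',len(hd),hd.mean(0).round(3) if len(hd) else '', cv2.minAreaRect((hd[:,:2]*1000).astype(np.float32)) if len(hd) else '')
E
```

```text
scene0 [432 197  42  31 648] [ 22.  96. 169.] zmax 0.076 ((333.5507507324219, 536.922607421875), (57.41096115112305, 134.47714233398438), 25.58150291442871) handle 107 [0.31  0.558 0.06 ] ((312.1648254394531, 562.3637084960938), (20.830297470092773, 49.625), 6.387173175811768)
scene0 [ 143  212   61   59 1481] [161. 170. 176.] zmax 0.078 ((518.3609619140625, -292.24017333984375), (315.3544921875, 130.8891143798828), 42.19767379760742) handle 251 [ 0.534 -0.294  0.061] ((546.531982421875, -282.27642822265625), (227.52029418945312, 41.56769943237305), 33.96794891357422)
scene0 [371 213  53  38 992] [163. 172. 178.] zmax 0.076 ((427.0566101074219, 338.2694091796875), (108.93856811523438, 178.99131774902344), 38.55739212036133) handle 136 [0.433 0.358 0.062] ((431.00836181640625, 358.6785888671875), (21.532119750976562, 57.94506072998047), 42.36474609375)
scene0 [ 246  231   75   35 1264] [121. 122. 121.] zmax 0.038 ((543.6534423828125, 19.70361328125), (202.67018127441406, 142.47386169433594), 88.93636322021484) handle 0  
scene0 [341 255  39  33 671] [152. 161. 167.] zmax 0.079 ((649.7
[... 2978 characters left out ...]
59375, -199.25479125976562), (173.4215850830078, 69.66282653808594), 46.09293746948242) handle 286 [ 0.646 -0.209  0.062] ((661.3151245117188, -199.80409240722656), (145.10687255859375, 33.70057678222656), 40.84158706665039)
side0 [ 487  299  120   78 4046] [221. 230. 229.] zmax 0.023 ((827.6437377929688, -400.5893249511719), (156.29185485839844, 214.02239990234375), 11.637612342834473) handle 0  
side0 [ 367  326   54   70 2201] [174. 180. 182.] zmax 0.075 ((454.6605529785156, -318.35723876953125), (174.05523681640625, 100.69416809082031), 73.54377746582031) handle 216 [ 0.462 -0.339  0.064] ((464.78607177734375, -334.3417053222656), (53.67337417602539, 13.58208179473877), 74.0345230102539)
```

View pics/top.png

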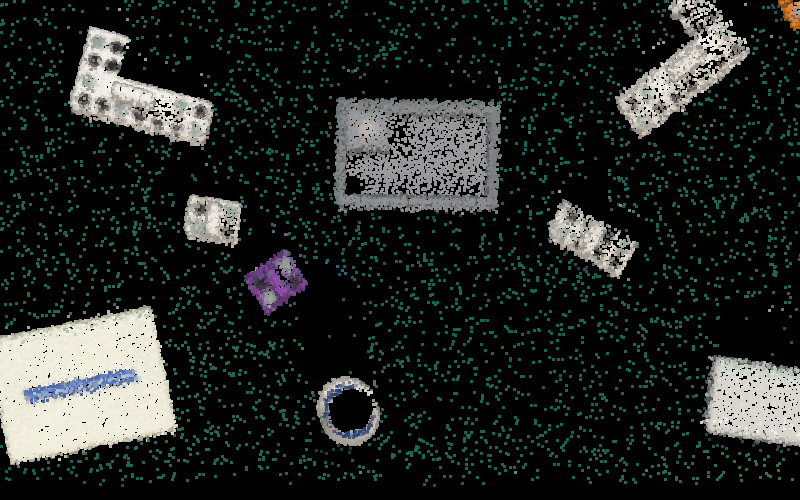

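From above (down = +x, right = +y), the right-hand L at (685,75) has its leg at the +x end turning counter-clockwise, so it is the correct-handed rack. The left one at (140,95) is mirrored. The short rack is at (213,220) and the carrier block is upper left, so carrier x ≈ world +y. Next I hover over the L for a close look.

```bash
cat >> h.py <<'E'
def goto(x,y,z,ydir):
    "shift (mm) & turn (deg) from measured pose so TCP at xyz and tool y at world angle ydir (mod 180)"
    s=get_state(); r=R.from_quat(s['tcp_rot']); M=r.as_matrix()
    d=M.T@(np.array([x,y,z])-s['eef_pos'])*1000
    cur=np.degrees(np.arctan2(M[1,1],M[0,1])); t=(cur-ydir+90)%180-90
    print('t',s['time'],'shift',d.round(1),'turn',round(t,2),'cur ydir',round(cur,2),'pos',s['eef_pos'].round(4),'tilt',M[:,2].round(4),'q',s['qpos'].round(2),'F',s['contact_force'].round(1),'open',round(s['opening'],3))
E
python3 -c "
from h import *
goto(.427,.357,.23,38.6)"
```

```text
t 0.15 shift [-324.2 -222.     0.5] turn 36.92 cur ydir 75.52 pos [0.1686 0.6531 0.2302] tilt [-7.0e-04 -1.8e-03 -1.0e+00] q [ 1.17  0.29  1.58 -0.    1.28 -0.15] F [ 0.3  0.4 -0.4] open 0.998
```

```bash
python3 -m crank '[[[-40,-28,0],5,0],[[-81,-56,0],9,0],[[-121,-83,0],14,0],[[-162,-111,0],18,0],[[-202,-139,0],23,0],[[-243,-167,0],28,0],[[-283,-194,0],32,0],[[-324,-222,0],37,0],[[-324,-222,0],37,0],[[-324,-222,0],37,0]]' 60
python3 -c "
from h import *
goto(.427,.357,.23,38.6)
grab('wrist','w1')
W,F=cloud('w1')
for a,b in((.008,.045),(.045,.1)):
    m=(W[...,2]>a)&(W[...,2]<b);p=W[m];print(len(p),p.mean(0),cv2.minAreaRect((p[:,:2]*1000).astype(np.float32)))
"
```

```text
time: 1.15
eef_pos: [0.4274, 0.3567, 0.231]
tcp_rot: [0.435, 0.9, -0.0, -0.0]
contact_force: [-0.3, 0.2, -0.2]
opening: 1.002
finger_force: 0.0
t 1.15 shift [ 0.5 -0.1  1. ] turn -0.21 cur ydir 38.39 pos [0.4274 0.3567 0.231 ] tilt [-9.e-04  1.e-04 -1.e+00] q [ 0.51  0.03  1.87  0.    1.25 -0.16] F [-0.3  0.2 -0.2] open 1.002
19380 [0.4799508  0.35325685 0.0276864 ] ((542.3788452148438, 385.8097839355469), (508.39080810546875, 448.4474182128906), 41.36171340942383)
1811 [0.56697069 0.33597875 0.06496799] ((626.97314453125, 314.00604248046875), (425.0569763183594, 176.4630584716797), 5.482062339782715)
```

View pics/w1.png

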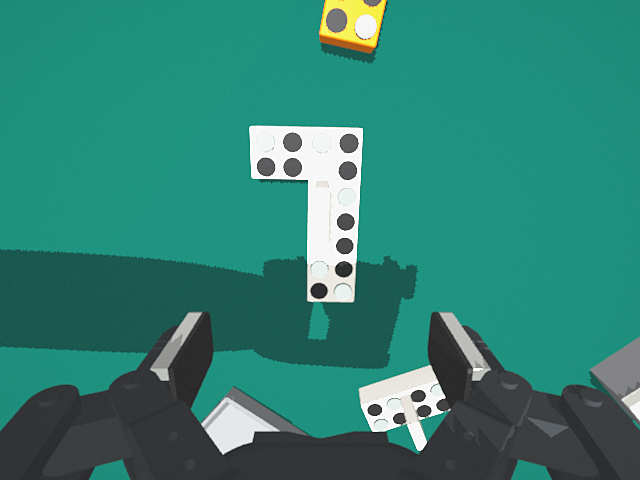

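The L fills pixels x 250–363, y 127–301, with its fin at (323,212), seen off-vertical. I fit the L from its depth points.

```bash
cat >> h.py <<'E'
def comp(fn,px,lo=.008,hi=.1):
    W,F=cloud(fn); m=(W[...,2]>lo)&(W[...,2]<hi)
    n,l=cv2.connectedComponents(m.astype(np.uint8)); return W[l==l[px[1],px[0]]]
def rep(p,lo,hi,name):
    q=p[(p[:,2]>lo)&(p[:,2]<hi)]
    print(name,len(q),'zmed',np.median(q[:,2]).round(4),'mean',q.mean(0).round(4),cv2.minAreaRect((q[:,:2]*1000).astype(np.float32)))
E
python3 - <<'E'
from h import *
p=comp('w1',(330,220))
rep(p,.008,.1,'all');rep(p,.027,.035,'top');rep(p,.045,.1,'fin');rep(p,.069,.08,'fintop')
# fit pose: top-surface points, L outline model by pixel match
from scipy.optimize import minimize
q=p[(p[:,2]>.024)&(p[:,2]<.036)][:,:2]*1000
def cost(v):
    a=np.radians(v[2]);d=q-v[:2];x=d[:,0]*np.cos(a)+d[:,1]*np.sin(a);y=-d[:,0]*np.sin(a)+d[:,1]*np.cos(a)
    o1=np.hypot(np.maximum(np.maximum(-99-x,x-71),0),np.maximum(np.maximum(-35-y,y-13),0))
    o2=np.hypot(np.maximum(np.maximum(25-x,x-71),0),np.maximum(np.maximum(-35-y,y-65),0))
    return np.minimum(o1,o2).mean()
r=minimize(cost,[427,357,128.5],method='Nelder-Mead',options=dict(xatol=.01,fatol=1e-5));print(r.x,r.fun)
E
```

```text
all 11851 zmed 0.029 mean [0.4203 0.365  0.0321] ((423.1337890625, 339.654541015625), (100.00808715820312, 169.922607421875), 37.36297607421875)
top 10720 zmed 0.029 mean [0.4202 0.365  0.0291] ((423.1054992675781, 339.76239013671875), (99.79424285888672, 169.62596130371094), 37.4045524597168)
fin 897 zmed 0.0705 mean [0.425  0.3618 0.0696] ((426.68060302734375, 359.72216796875), (11.853189468383789, 50.50673294067383), 37.764854431152344)
fintop 792 zmed 0.0706 mean [0.4262 0.3602 0.0706] ((426.567626953125, 359.895751953125), (11.642328262329102, 49.53056716918945), 38.17734146118164)
[426.61560346 359.8112586  127.40663255] 2.2344640973241933e-05
```

```bash
python3 -m crank '[[[3,1.3,48],1,0],[[3,1.3,96],1,0],[[3,1.3,140],1,0],[[3,1.3,175],1,0],[[3,1.3,194],1,0],[[3,1.3,194],1,0],[[3,1.3,194],1,255],[[3,1.3,194],1,255],[[3,1.3,194],1,255],[[3,1.3,194],1,255]]' 70
python3 -c "
from h import *
goto(.4266,.3598,.037,37.4)"
```

```text
time: 2.2
eef_pos: [0.4269, 0.3613, 0.0388]
tcp_rot: [0.442, 0.897, 0.001, 0.001]
contact_force: [-0.3, 0.8, 0.7]
opening: 0.328
finger_force: 0.0
t 2.2 shift [-1.  -1.2  1.8] turn 0.13 cur ydir 37.53 pos [0.4269 0.3613 0.0388] tilt [ 0.0023  0.0014 -1.    ] q [ 0.52  0.27  1.98  0.    0.88 -0.13] F [-0.3  0.8  0.7] open 0.328
```

```bash
python3 -m crank '[[[0,0,0],0,255],[[0,0,0],0,255],[[0,0,0],0,255],[[0,0,0],0,255],[[0,0,0],0,255]]'
python3 -c "
from h import *
goto(.4266,.3598,.037,37.4)"
```

```text
time: 2.7
eef_pos: [0.4267, 0.361, 0.0382]
tcp_rot: [0.442, 0.897, 0.001, 0.0]
contact_force: [-1.1, -1.8, 6.2]
opening: 0.132
finger_force: 69.2
t 2.7 shift [-0.9 -0.8  1.2] turn 0.1 cur ydir 37.5 pos [0.4267 0.361  0.0382] tilt [ 1.e-03  7.e-04 -1.e+00] q [ 0.52  0.27  1.98  0.    0.88 -0.13] F [-1.1 -1.8  6.2] open 0.132
```

```bash
python3 -m crank '[[[0,0,-30],0,255],[[0,0,-75],0,255],[[0,0,-120],0,255],[[0,0,-165],0,255],[[-20,-10,-200],3,255],[[-60,-29,-220],7,255],[[-102,-50,-230],12,255],[[-145,-70,-230],16,255],[[-188,-91,-230],21,255],[[-231,-112,-230],25,255]]' &&
python3 -m crank '[[[0,0,0],0,255]]' && python3 -c "
from h import *
goto(.54,-.19,.27,0)"
```

```text
time: 3.7
eef_pos: [0.4773, 0.1074, 0.2661]
tcp_rot: [0.627, 0.779, -0.001, -0.001]
contact_force: [0.9, -0.9, -2.9]
opening: 0.132
finger_force: 68.6
time: 3.8
eef_pos: [0.4783, 0.1043, 0.266]
tcp_rot: [0.629, 0.777, -0.001, 0.0]
contact_force: [-0.1, 0.4, -2.3]
opening: 0.131
finger_force: 68.6
t 3.8 shift [-300.7   -1.1   -3.4] turn 12.05 cur ydir 12.05 pos [0.4783 0.1043 0.266 ] tilt [-0.0017 -0.0025 -1.    ] q [ 0.01 -0.16  1.98 -0.    1.32 -0.2 ] F [-0.1  0.4 -2.3] open 0.131
```

```bash
python3 -m crank '[[[-43,0,-4],2,255],[[-86,0,-4],4,255],[[-129,0,-4],6,255],[[-172,0,-4],8,255],[[-215,0,-4],10,255],[[-258,0,-4],11,255],[[-301,-1,-4],12,255],[[-301,-1,-4],12,255],[[-301,-1,-4],12,255]]' && python3 -c "
from h import *
goto(.54,-.19,.27,0)
grab('wrist','w2');grab('side','s2')"
```

```text
time: 4.7
eef_pos: [0.5418, -0.1846, 0.2697]
tcp_rot: [0.704, 0.71, -0.0, -0.002]
contact_force: [-0.3, 0.5, -2.7]
opening: 0.128
finger_force: 68.6
t 4.7 shift [-5.4 -1.9 -0.4] turn 0.46 cur ydir 0.46 pos [ 0.5418 -0.1846  0.2697] tilt [-0.0026  0.0023 -1.    ] q [-0.51  0.03  1.79  0.    1.32 -0.51] F [-0.3  0.5 -2.7] open 0.128
```

View pics/w2.png

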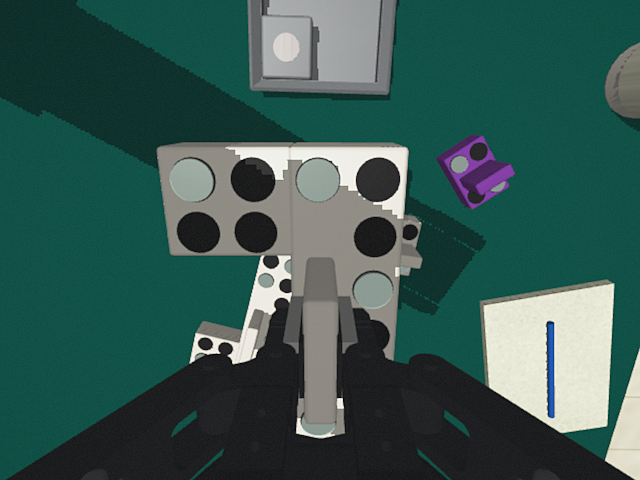

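The carrier is at the top: near wall row ~90, sides at columns 250 and 393, block at (287,47). The L hangs level in the grip. I fit the carrier from its visible part and get the held L's pose too.

```bash
cat >> h.py <<'E'
def fitL(q,g):
    from scipy.optimize import minimize
    def cost(v):
        a=np.radians(v[2]);d=q-v[:2];x=d[:,0]*np.cos(a)+d[:,1]*np.sin(a);y=-d[:,0]*np.sin(a)+d[:,1]*np.cos(a)
        o1=np.hypot(np.maximum(np.maximum(-99-x,x-71),0),np.maximum(np.maximum(-35-y,y-13),0))
        o2=np.hypot(np.maximum(np.maximum(25-x,x-71),0),np.maximum(np.maximum(-35-y,y-65),0))
        return np.minimum(o1,o2).mean()
    r=minimize(cost,g,method='Nelder-Mead',options=dict(xatol=.01,fatol=1e-6)); return r.x,r.fun
E
python3 - <<'E'
from h import *
W,F=cloud('w2')
w=W[:110].reshape(-1,3); w=w[(w[:,0]>.42)&(w[:,0]<.65)]
for lo,hi,n in((.012,.04,'all'),(.0275,.034,'lip/block'),(.003,.0085,'floor')): rep(w,lo,hi,n)
B=W[10:82,255:318].reshape(-1,3); B=B[(B[:,0]>.42)]; rep(B,.0285,.032,'blk')
b=W[20:74,266:310].reshape(-1,3); print('block z',np.nanmedian(b[:,2]),np.nanmedian(W[100:110,300:380,2]))
# lip edges
l=w[(w[:,2]>.012)&(w[:,2]<.04)]
for y0 in np.arange(-.075,.05,.015):
    s=l[(l[:,1]>y0)&(l[:,1]<y0+.015)]
    if len(s): print(y0.round(3),s[:,0].min().round(4),s[:,0].max().round(4))
for x0 in np.arange(.47,.62,.02):
    s=l[(l[:,0]>x0)&(l[:,0]<x0+.02)]
    if len(s): print('x',x0.round(3),s[:,1].min().round(4))
# held L
H=W[140:260,150:415].reshape(-1,3); H=H[(H[:,2]>.15)]; print('H z',len(H),np.percentile(H[:,2],[5,50,95]))
zt=np.median(H[:,2]); q=H[abs(H[:,2]-zt)<.004]
A=np.c_[q[:,:2],np.ones(len(q))]; print('plane',np.linalg.lstsq(A,q[:,2],rcond=None)[0])
rep(q,0,1,'heldtop'); hull=cv2.convexHull((q[:,:2]*1000).astype(np.float32)); print(q.min(0),q.max(0))
# leg rows only: x/y extents
E
```

```text
all 7067 zmed 0.0282 mean [ 0.5273 -0.0468  0.0274] ((540.4293212890625, -39.1783447265625), (80.71772003173828, 132.66619873046875), 89.09809112548828)
lip/block 4543 zmed 0.0289 mean [ 0.5208 -0.046   0.0289] ((540.4459228515625, -40.625083923339844), (77.5962905883789, 131.87722778320312), 88.9457015991211)
floor 4954 zmed 0.004 mean [ 0.5574 -0.0272  0.0041] ((541.3589477539062, -32.164405822753906), (110.50261688232422, 70.92555236816406), 0.24886509776115417)
blk 1963 zmed 0.0293 mean [ 0.5085 -0.0409  0.0293] ((505.81756591796875, -41.35789489746094), (52.061195373535156, 51.73595428466797), 87.8152847290039)
block z 0.02891855589320566 -0.0012587601391343406
-0.075 0.4736 0.6059
-0.06 0.4744 0.6063
-0.045 0.4743 0.6066
-0.03 0.475 0.6067
-0.015 0.4746 0.6072
0.0 0.5962 0.5962
x 0.47 -0.0782
x 0.49 -0.0782
x 0.51 -0.0789
x 0.53 -0.0788
x 0.55 -0.0795
x 0.57 -0.0802
x 0.59 -0.0801
H z 27695 [0.25906207 0.26060171 0.26276571]
plane [-0.00740166  0.00700797  0.265612  ]
heldtop 26931 zmed 0.2606 mean [ 0.5272 -0.137   0.2607] ((526.6300659179688, -139.03836059570312), (100.42292022705078, 47.98224639892578), 0.4365616738796234)
[ 0.4764743  -0.16301265  0.25661001] [ 0.57675677 -0.1147306   0.26458391]
```

Carrier fit: centre (0.5414, 0.0215), yaw 89.05°, consistent with the scene and side views. The held L is within 1 mm of the TCP and its underside is 38 mm below. The TCP target is therefore (0.5566, 0.0363, 0.043) with ydir −0.95.

```bash
python3 -m crank '[[[44,3,0],1,255],[[88,7,20],1.4,255],[[132,11,60],1.4,255],[[176,14,100],1.4,255],[[221,16.6,140],1.4,255],[[221,16.6,160],1.4,255],[[221,16.6,160],1.4,255],[[221,16.6,160],1.4,255],[[221,16.6,160],1.4,255]]' && python3 -c "
from h import *
goto(.5566,.0363,.043,-.95)"
```

```text
time: 5.7
eef_pos: [0.5583, 0.0362, 0.1137]
tcp_rot: [0.712, 0.702, 0.001, 0.002]
contact_force: [0.4, -0.6, -0.3]
opening: 0.128
finger_force: 68.7
t 5.7 shift [ 0.1 -2.  70.7] turn 0.1 cur ydir -0.85 pos [0.5583 0.0362 0.1137] tilt [ 4.3e-03 -8.0e-04 -1.0e+00] q [-0.12  0.16  1.96 -0.    1.02 -0.1 ] F [ 0.4 -0.6 -0.3] open 0.128
```

```bash
python3 -m crank '[[[0,-1.5,20],0,255],[[0,-1.5,40],0,255],[[0,-1.5,55],0,255],[[0,-1.5,63],0,255],[[0,-1.5,63],0,255],[[0,-1.5,63],0,255],[[0,-1.5,63],0,255]]' && python3 -c "
from h import *
goto(.5566,.0363,.043,-.95)"
```

```text
time: 6.4
eef_pos: [0.5563, 0.0362, 0.0495]
tcp_rot: [0.713, 0.702, 0.001, 0.001]
contact_force: [-0.1, 0.5, -2.2]
opening: 0.13
finger_force: 68.8
t 6.4 shift [0.1 0.2 6.5] turn 0.06 cur ydir -0.89 pos [0.5563 0.0362 0.0495] tilt [ 2.3e-03 -3.0e-04 -1.0e+00] q [-0.12  0.25  1.99 -0.    0.9  -0.1 ] F [-0.1  0.5 -2.2] open 0.13
```

No contact and on position, so I lower the last bit.

```bash
python3 -m crank '[[[0,0,3],0,255],[[0,0,5],0,255],[[0,0,7],0,255],[[0,0,7],0,255],[[0,0,7],0,255]]' && python3 -c "
from h import *
goto(.5566,.0363,.043,-.95)
grab('wrist','w3')"
```

```text
time: 6.9
eef_pos: [0.5557, 0.0364, 0.0433]
tcp_rot: [0.712, 0.702, -0.0, -0.0]
contact_force: [-4.3, 0.3, 7.8]
opening: 0.13
finger_force: 70.3
t 6.9 shift [-0.1  0.9  0.3] turn 0.08 cur ydir -0.87 pos [0.5557 0.0364 0.0433] tilt [-3.e-04 -2.e-04 -1.e+00] q [-0.12  0.26  1.99 -0.    0.89 -0.1 ] F [-4.3  0.3  7.8] open 0.13
```

View pics/w3.png

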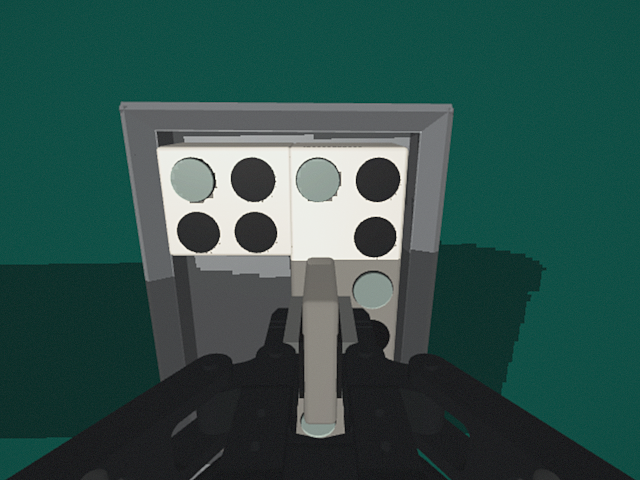

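The L (pixels x 158–408) sits inside the walls with gaps on every side and its leg at the far end. I release and lift.

```bash
python3 -m crank '[[[0,0,0],0,0],[[0,0,0],0,0],[[0,0,0],0,0],[[0,0,0],0,0],[[0,0,0],0,0],[[0,0,-40],0,0],[[0,0,-85],0,0],[[0,0,-130],0,0],[[0,0,-170],0,0],[[0,0,-190],0,0]]' && python3 -c "
from h import *
for n in('scene0','side0'):
    W,F=cloud(n); m=(W[...,2]>.02)&(W[...,0]>.57)&(W[...,0]<.68)&(W[...,1]>-.29)&(W[...,1]<-.19)&(W[...,2]<.1)
    p=W[m]; rep(p,.02,.035,'top');rep(p,.045,.08,'fin')
goto(.625,-.234,.235,0)"
```

```text
time: 7.95
eef_pos: [0.5571, 0.0362, 0.2363]
tcp_rot: [0.713, 0.702, 0.002, 0.003]
contact_force: [0.7, -0.1, 0.1]
opening: 1.003
finger_force: 0.0
top 225 zmed 0.0293 mean [ 0.6328 -0.2321  0.0285] ((627.5342407226562, -235.28321838378906), (66.48966217041016, 47.85921859741211), 82.96289825439453)
fin 98 zmed 0.0633 mean [ 0.6301 -0.2331  0.0625] ((627.9401245117188, -235.25730895996094), (16.078506469726562, 40.42975997924805), 85.67574310302734)
top 286 zmed 0.0286 mean [ 0.6137 -0.2454  0.0282] ((619.2742919921875, -235.7555694580078), (66.96263885498047, 45.24958801269531), 87.07759857177734)
fin 182 zmed 0.0623 mean [ 0.6186 -0.2373  0.061 ] ((620.2557983398438, -234.39857482910156), (18.40983772277832, 36.57377243041992), 82.06867980957031)
t 7.95 shift [-269.2   72.1    2. ] turn -0.88 cur ydir -0.88 pos [0.5571 0.0362 0.2363] tilt [ 7.2e-03 -8.0e-04 -1.0e+00] q [-0.12  0.02  1.87  0.    1.25 -0.1 ] F [ 0.7 -0.1  0.1] open 1.003
```

```bash
python3 -m crank '[[[-35,9,0],8,0],[[-70,18,0],16,0],[[-105,27,0],24,0],[[-140,36,0],32,0],[[-175,45,0],40,0],[[-210,54,0],48,0],[[-245,63,0],56,0],[[-269,70,0],64,0],[[-269,70,0],72,0],[[-269,70,0],80,0]]' && python3 -m crank '[[[0,0,0],8,0],[[0,0,0],15,0],[[0,0,0],15,0],[[0,0,0],15,0]]'
python3 - <<'E'
from h import *
goto(.624,-.235,.235,84)
grab('wrist','w4')
W,F=cloud('w4'); m=(W[...,2]>.02)&(W[...,0]>.57)&(W[...,0]<.68)&(W[...,1]>-.29)&(W[...,1]<-.19)&(W[...,2]<.1)
p=W[m]; rep(p,.02,.035,'top');rep(p,.045,.08,'fin');rep(p,.068,.08,'fintop')
E
```

```text
time: 8.95
eef_pos: [0.621, -0.2349, 0.2306]
tcp_rot: [0.997, 0.076, -0.0, -0.0]
contact_force: [-0.1, 0.1, -0.2]
opening: 0.999
finger_force: 0.0
time: 9.35
eef_pos: [0.6211, -0.2336, 0.2311]
tcp_rot: [0.999, -0.05, -0.0, -0.0]
contact_force: [0.0, 0.2, -0.6]
opening: 0.999
finger_force: 0.0
t 9.35 shift [ 3.   1.1 -3.9] turn 0.27 cur ydir -95.73 pos [ 0.6211 -0.2336  0.2311] tilt [-3.e-04  2.e-04 -1.e+00] q [-0.51  0.26  1.61 -0.    1.27  1.16] F [ 0.   0.2 -0.6] open 0.999
top 2516 zmed 0.0291 mean [ 0.6248 -0.2349  0.0292] ((622.6619873046875, -234.83351135253906), (62.174049377441406, 44.457550048828125), 82.31726837158203)
fin 663 zmed 0.0706 mean [ 0.625  -0.235   0.0692] ((622.89306640625, -234.73951721191406), (11.966520309448242, 35.91755294799805), 81.71086883544922)
fintop 592 zmed 0.0707 mean [ 0.6232 -0.2348  0.0706] ((622.9197998046875, -234.8406219482422), (11.704753875732422, 35.76826095581055), 84.04182434082031)
```

View pics/w4.png

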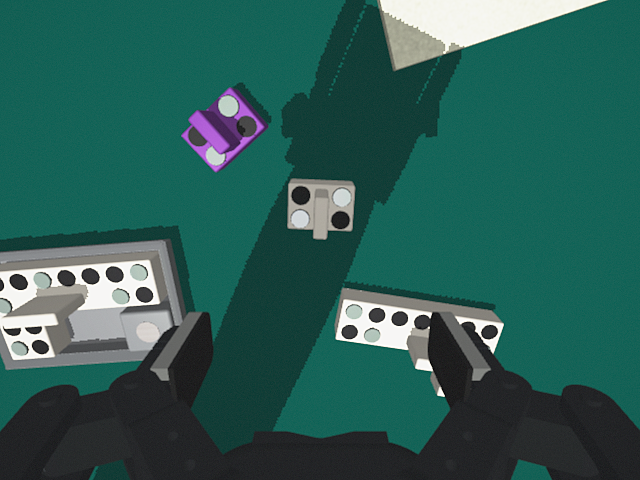

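The short rack is white, at pixel (321,205), 62 × 44 mm, origin (0.6227, −0.2348), yaw 82.3°. The L lies flat in the carrier at left. Now I grasp the short rack.

```bash
python3 -m crank '[[[1.8,0.9,48],2,0],[[1.8,0.9,96],2,0],[[1.8,0.9,140],2,0],[[1.8,0.9,175],2,0],[[1.8,0.9,193],2,0],[[1.8,0.9,193],2,0],[[1.8,0.9,193],2,255],[[1.8,0.9,193],2,255],[[1.8,0.9,193],2,255],[[1.8,0.9,193],2,255]]' 50 && python3 -m crank '[[[0,0,0],0,255],[[0,0,0],0,255],[[0,0,0],0,255],[[0,0,0],0,255],[[0,0,0],0,255]]' && python3 -c "
from h import *
goto(.6227,-.2348,.038,82.3)"
```

```text
time: 10.4
eef_pos: [0.6239, -0.2352, 0.0403]
tcp_rot: [0.998, -0.069, 0.001, 0.001]
contact_force: [0.0, -1.1, -0.1]
opening: 0.329
finger_force: 0.0
time: 10.9
eef_pos: [0.6233, -0.2349, 0.0393]
tcp_rot: [0.998, -0.069, 0.0, 0.0]
contact_force: [0.0, 1.8, 5.6]
opening: 0.13
finger_force: 51.6
t 10.9 shift [-0.6 -0.   1.3] turn -0.18 cur ydir -97.88 pos [ 0.6233 -0.2349  0.0393] tilt [ 9.e-04 -5.e-04 -1.e+00] q [-0.51  0.47  1.71  0.    0.96  1.2 ] F [0.  1.8 5.6] open 0.13
```

```bash
python3 -m crank '[[[0,0,-40],0,255],[[0,0,-85],0,255],[[-10,-17,-120],0,255],[[-36,-60,-130],-2,255],[[-62,-105,-130],-4,255],[[-88,-150,-130],-6,255],[[-115,-195,-130],-7,255],[[-142,-240.6,-120],-7,255],[[-142,-240.6,-100],-7,255],[[-142,-240.6,-100],-7,255]]' && python3 -m crank '[[[0,0,0],0,255],[[0,0,0],0,255]]'
python3 - <<'E'
from h import *
goto(.5155,.0229,.0443,89.05)
grab('scene','sc5');grab('side','sd5')
a=cv2.imread('pics/sc5.png')[200:290,220:340];b=cv2.imread('pics/sd5.png')[215:305,290:410]
cv2.imwrite('pics/c5.png',np.hstack([cv2.resize(a,(400,300),interpolation=2),cv2.resize(b,(400,300),interpolation=2)]))
E
```

```text
time: 11.9
eef_pos: [0.5115, 0.0252, 0.1346]
tcp_rot: [1.0, -0.006, -0.004, -0.001]
contact_force: [0.3, -0.3, -0.9]
opening: 0.134
finger_force: 50.7
time: 12.1
eef_pos: [0.5163, 0.0219, 0.1392]
tcp_rot: [1.0, -0.008, 0.001, 0.0]
contact_force: [0.4, -0.7, 0.3]
opening: 0.129
finger_force: 50.7
t 12.1 shift [-1.  -1.  94.9] turn -0.0 cur ydir -90.95 pos [0.5163 0.0219 0.1392] tilt [ 1.6e-03 -5.0e-04 -1.0e+00] q [-0.15  0.03  2.04 -0.    1.07  1.43] F [ 0.4 -0.7  0.3] open 0.129
```

View pics/c5.png

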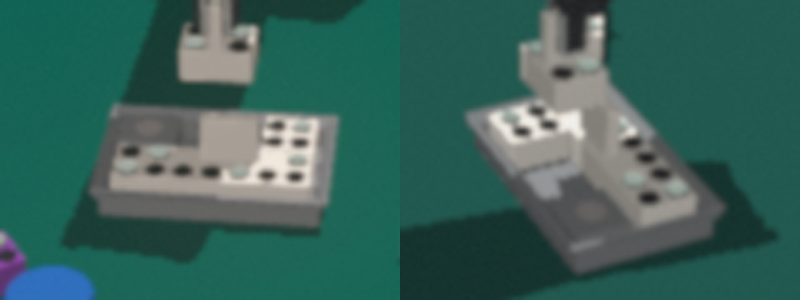

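In both crops the L is seated in the carrier, leg end away from the block, and the short rack hangs over the gap. I lower it.

```bash
python3 -m crank '[[[-0.8,-0.8,30],0,255],[[-0.8,-0.8,50],0,255],[[-0.8,-0.8,68],0,255],[[-0.8,-0.8,80],0,255],[[-0.8,-0.8,86],0,255],[[-0.8,-0.8,86],0,255],[[-0.8,-0.8,86],0,255]]' && python3 -c "
from h import *
goto(.5155,.0229,.0443,89.05)"
```

```text
time: 12.9
eef_pos: [0.5152, 0.0236, 0.0532]
tcp_rot: [1.0, -0.008, 0.001, 0.0]
contact_force: [-0.2, -0.5, -0.1]
opening: 0.128
finger_force: 50.8
t 12.9 shift [0.3 0.7 8.9] turn 0.05 cur ydir -90.9 pos [0.5152 0.0236 0.0532] tilt [ 1.5e-03 -2.0e-04 -1.0e+00] q [-0.15  0.16  2.08  0.    0.89  1.44] F [-0.2 -0.5 -0.1] open 0.128
```

```bash
python3 -m crank '[[[0,0.7,3],0,255],[[0,0.7,6],0,255],[[0,0.7,9],0,255],[[0,0.7,9],0,255],[[0,0.7,9],0,255]]' && python3 -c "
from h import *
goto(.5155,.0229,.0443,89.05)"
```

```text
time: 13.4
eef_pos: [0.5151, 0.0232, 0.0442]
tcp_rot: [1.0, -0.008, 0.001, 0.0]
contact_force: [-0.7, 0.5, 4.7]
opening: 0.133
finger_force: 51.7
t 13.4 shift [ 0.4  0.3 -0.1] turn 0.07 cur ydir -90.88 pos [0.5151 0.0232 0.0442] tilt [ 1.4e-03 -1.0e-04 -1.0e+00] q [-0.15  0.18  2.09  0.    0.87  1.43] F [-0.7  0.5  4.7] open 0.133
```

```bash
python3 -m crank '[[[0,0,0],0,0],[[0,0,0],0,0],[[0,0,0],0,0],[[0,0,0],0,0],[[0,0,0],0,0],[[0,0,-40],0,0],[[0,0,-85],0,0],[[0,0,-130],0,0],[[0,0,-175],0,0],[[0,0,-200],0,0]]' && python3 -m crank '[[[0,0,0],0,0],[[0,0,0],0,0]]'
python3 - <<'E'
from h import *
goto(.5155,.0229,.0443,89.05)
grab('wrist','w6')
W,F=cloud('w6')
for n,(x,y),r in(('short',(.5149,.0229),.04),('L',(.5566,.0353),.12)):
    m=(abs(W[...,0]-x)<r)&(abs(W[...,1]-y)<r)&(W[...,2]>.032)&(W[...,2]<.037)
    q=W[m]
    if n=='L': q=q[~((q[:,0]<.5425)&(abs(q[:,1]-.0229)<.035))]; print(fitL(q[:,:2]*1000,[556.6,35.3,89]))
    A=np.c_[q[:,:2],np.ones(len(q))]; print(n,len(q),'z',np.percentile(q[:,2],[2,50,98]),'slope',np.linalg.lstsq(A,q[:,2],rcond=None)[0][:2]); rep(q,0,1,n)
E
```

```text
time: 14.4
eef_pos: [0.5158, 0.023, 0.2481]
tcp_rot: [1.0, -0.008, 0.003, 0.001]
contact_force: [0.4, 0.2, 1.0]
opening: 0.999
finger_force: 0.0
time: 14.6
eef_pos: [0.5143, 0.0232, 0.2431]
tcp_rot: [1.0, -0.008, 0.0, 0.0]
contact_force: [0.2, -1.1, -0.4]
opening: 1.004
finger_force: 0.0
t 14.6 shift [  1.1   0.2 198.8] turn 0.07 cur ydir -90.88 pos [0.5143 0.0232 0.2431] tilt [ 4.e-04 -1.e-04 -1.e+00] q [-0.15 -0.08  1.95 -0.    1.27  1.43] F [ 0.2 -1.1 -0.4] open 1.004
short 2818 z [0.03233599 0.03407214 0.03662276] slope [-0.01103003 -0.00204978]
short 2818 zmed 0.0341 mean [0.5208 0.0219 0.0342] ((523.442138671875, 23.119932174682617), (62.07121276855469, 80.2597427368164), 0.970625638961792)
(array([555.9622116 ,  34.31327064,  89.13210654]), np.float64(0.0))
L 11037 z [0.0323888  0.03404428 0.0364733 ] slope [-0.00062345 -0.00028884]
L 11037 zmed 0.034 mean [0.5577 0.033  0.0341] ((540.5191650390625, 20.59746551513672), (169.78379821777344, 98.9240493774414), 89.14604949951172)
```

View pics/w6.png

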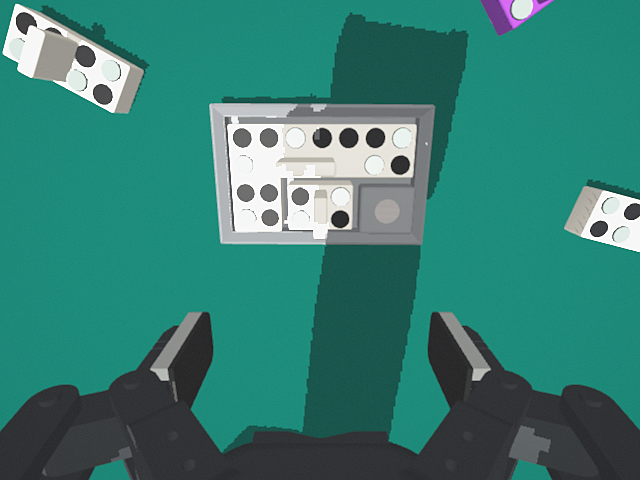

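Both rack tops read 34 mm with the camera's 1 mm low bias, so they are at the expected 35 mm and level. The L is at pixels (230–417, 123–232) and the short rack at (288–354, 182–230), between leg and block. I hand it in.

```bash
python3 -c "
from plant import ctrl
print(ctrl.sign_off())"
```

```text
the job is handed in; nothing more can be done
None
```

The L-shaped rack and the short rack are both in the carrier, flat on its floor in the arrangement asked for; I handed the job in after about 15 s of the 54 s allowed, with the gripper clear, and sign-off returned no verdict.

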